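Make up a colour kit and a rinse kit

ROBOT

A 6-joint arm with a two-finger parallel gripper is mounted at the origin on a cart in front of the work surface, level with it; the furniture and walls round the work are solid. World frame = base frame: x ahead of the robot, y to its left, z up, the work surface at z = 0. Lengths are in mm, angles in degrees, forces in N, time in s.
With the tool pointing down it reaches from about 350 to 1000 mm from the base axis. Payload 7.1 kg.
Tool frame: the origin (TCP) lies between the finger pads; the fingertips stand 17 mm ahead of it and the grasp point (between the pads) lies 2 mm behind it; z points along the fingers, y is the line along which they close (so a half turn about z gives the same grasp; the last joint's range is limited). The gripper opens to 85 mm and grips with 20 to 120 N. Pads are 22 mm wide; open, the fingers measure 114 mm over their backs; the gripper's body (76 mm by 85 mm) begins 54 mm behind the grasp point. The pads swing forward as they close: fully open they stand 13 mm farther back than shut.
Start: joints at [-74.485, 24.242, 93.386, -0, 62.372, -1.089], TCP at [178.619, -598.916, 248.319] pointing down, gripper open.
Joint ranges: [-172.04, 172.04], [-51.8, 120.97], [4.93, 147.93], [-75.15, 255.16], [6.16, 154.13], [-145.62, 145.62]. Speed limits (degrees/s): [136.94, 136.94, 172.46, 180, 180, 180].

INTERFACE

Orientations are given as a 3x3 rotation matrix whose columns are the frame's x, y, z axes.
In Python, from cell import r gives the robot as it stands. The module is installed in compiled form; this text tells all that it offers.
- The arm moves only by the shell command python3 -m jog 'ROWS' [OPENING] [FORCE]. ROWS is text: rows parted by semicolons, each of 4 numbers parted by spaces: the shift along the tool's x, y, z in m, then the turn about the tool's z in degrees. A call has 1 to 5 rows; each row shifts and turns the commanded pose from where the row before left it, along the tool's axes as they then stand; what a row does not reach is not made up. A row lasts 1/8 s, in which the tool goes at most 62.5 mm and 10.7 degrees, less where a joint would pass 70% of its speed; a pose out of reach is approached as far as the arm can. A call is refused whole if a number of a shift passes 0.0625 or a number of a turn 10.7, either way. A call with a gripper value outside its range is refused whole. OPENING is the closure, from 0 (fully open) to 1 (shut), set as the call begins (- or left out, the last holds). The fingers move at their own pace and stop on an object; FORCE is the grip in N (left out, the last holds). Time passes only in rows, so rows that do not move let the fingers close. It gives the time, the measured TCP pose, the force, the opening and the grip force at its end, in the units of the state.
- r.get_obs(): the state, without advancing time (a new reading comes with each control period).
- r.snapshot(name): name is "side" or "top" or "wrist"; returns the picture (400x640x3 uint8, red, green, blue); there is no depth.
- r.camera_params(name): a dict with "fx", "fy", "cx", "cy" (pixels), "distortion" ([k1, k2, p1, p2, k3] as OpenCV has them; the pictures are not rectified), "position" and "attitude" of the camera in the world; the wrist camera has in their place "tool_from_camera" (4x4, takes a point from camera to tool coordinates, whose origin is the TCP and whose axes are the flange's). Camera axes: x right, y down, z forward; pixel columns grow to the right and rows downward; lengths in mm; the calibration is good to about 2 mm. A picture is of the moment at which its call begins: read the wrist's pose just before it. camera_params takes no time and is no camera call.
- r.sign_off(): hands the job in; it is judged then, once.
Trained networks look in the newest picture that a camera, given by its name, has taken for a name from the list of things; names that differ only in an ending like _2 or _b are one class to them, and where a whole thing is asked for, a point or a joint stands for the part that bears it (a point fixed in the world has none). Each returns a list of dicts, best first, with "score" (0 to 1); they miss things now and then, are a little off and sometimes report something else, mostly with a low value. They report only what shows in the picture. A call takes as long as a camera call. They do not tell look-alikes from the thing itself.
- r.find_in(camera, thing): "extent" ([centre column, centre row, width, height] in pixels, round what is visible of it).
- r.regions_of(camera, thing): "mask" (400x640 bool, what is visible of it) and "extent" ([centre column, centre row, width, height] in pixels, round what is visible of it).
The state is a dict: "time_s": time; "joint_positions": joint angles; "dq": joint speeds; "effort": joint torques, N m; "tool_pos": TCP position; "tool_rot": TCP orientation; "contact_force": force on the tool from outside, world axes, zero at the start; "moment": the same for the moment, N m; "opening": finger opening in mm; "grasp_force": force on a finger pad.
Only numpy, scipy, OpenCV 4.12 (cv2) and the standard library are available. Lean on these libraries where they do the work, as an engineer would, in place of code of your own. Each camera call takes 0.05 s, during which the arm holds its last target. There are 200 camera calls.

TASK

Make up two kits from the stock: into the white tray go the amber dye bottle, the black-and-red developer bottle and the pink clip; into the yellow tray go the teal rinse bottle and the timer. Stand the bottles and the timer upright, each in the middle of a round pocket of its own (either pocket of its tray), and lay the clip flat and lengthwise on the middle of the white tray's black clip bed. Leave the white bottle and the beaker where they are.

Things in the scene. Friction and masses are not known exactly. Their poses are not given: they have to be found in the camera images.
- tray_white: White kit tray (colour kit). Fixed; 216 mm (x) by 150 mm (y), rim 9 mm high. Origin: centre of underside. Round grey pockets centred at x = +53 and -53 mm, y = +22 mm: floor 5 mm up, lip 84 mm inside diameter, 9.5 mm up. Black clip bed centred at x = 0, y = -47 mm: 106 mm (x) by 34 mm (y), flat top 9 mm up.
- tray_yellow: Yellow kit tray (rinse kit), shaped like the white one. Fixed; 216 mm (x) by 150 mm (y), rim 9 mm high. Origin: centre of underside. Round grey pockets centred at x = +53 and -53 mm, y = +22 mm: floor 5 mm up, lip 84 mm inside diameter, 9.5 mm up. Black clip bed centred at x = 0, y = -47 mm: 106 mm (x) by 34 mm (y), flat top 9 mm up.
- amber_bottle: Small amber-brown dye bottle with an orange label and a black cap, upright, 117 mm high, body 43 mm across; cap 32 mm across, from 89 to 117 mm height. About 0.1 kg. Origin: centre of its underside, z up; round, so its yaw does not matter. Can be lifted by its cap, which is fixed on. 
- red_bottle: Developer bottle, black with a red label and a white cap, upright, 172 mm high, body 65 mm across; cap 31 mm across, from 151 to 172 mm height. About 0.4 kg. Origin: centre of its underside, z up; round, so its yaw does not matter. Can be lifted by its cap, which is fixed on. 
- teal_bottle: Rinse bottle, teal blue with a white cap, upright, 150 mm high, body 60 mm across; cap 31 mm across, from 132 to 150 mm height. About 0.27 kg. Origin: centre of its underside, z up; round, so its yaw does not matter. Can be lifted by its cap, which is fixed on. 
- timer: White round twist timer, 36 mm high: body disc 63 mm across up to 18 mm height, and on it a knob 27 mm across from 20 to 35 mm height, by which it can be lifted (here the knob does not turn). About 0.07 kg. Origin: centre of its underside, z up; its yaw does not matter.
- pink_clip: Pink sectioning clip lying flat, 13 mm wide along its x, 81 mm long along its y, solid to 9 mm height (14 mm at most). 0.012 kg. Origin: centre of its underside, z up. Can be gripped across its width at the middle.
- white_bottle: Bystander: white bottle with blue bands and a black cap, 67 mm across, 190 mm high, not part of any kit. Origin: centre of its underside.
- beaker: Bystander: clear plastic beaker, 71 mm across, 88 mm high. Origin: centre of its underside.
Things that resemble listed ones, but are neither listed nor needed, are in the scene too. What is shaped like the teal_bottle but green is not meant.

How it is judged (in metres and radians):
At the end, for the whole second after the job is handed in: Each bottle and the timer upright (0.06 rad) on the floor of its own pocket in its kit's tray, within 15 mm of the pocket centre; clip flat on the white tray's bed, within 15 mm lengthwise, 12 mm across, 0.26 rad; all at rest; bystanders within 20 mm of where they stood ((x of amber_bottle in the frame of tray_white between 0.038 and 0.068 m or x of amber_bottle in the frame of tray_white between -0.068 and -0.038 m) and y of amber_bottle in the frame of tray_white between 0.007 and 0.037 m and z of amber_bottle in the frame of tray_white between 0.001 and 0.0085 m and angle between each of amber_bottle, red_bottle, teal_bottle, timer's own z axis and vertical below 0.06 rad and linear speed of each of amber_bottle, red_bottle, teal_bottle, timer, pink_clip below 0.02 m/s and angular speed of each of amber_bottle, red_bottle, teal_bottle, timer, pink_clip below 0.2 rad/s and (x of red_bottle in the frame of tray_white between 0.038 and 0.068 m or x of red_bottle in the frame of tray_white between -0.068 and -0.038 m) and y of red_bottle in the frame of tray_white between 0.007 and 0.037 m and z of red_bottle in the frame of tray_white between 0.001 and 0.0085 m and (x of teal_bottle in the frame of tray_yellow between 0.038 and 0.068 m or x of teal_bottle in the frame of tray_yellow between -0.068 and -0.038 m) and y of teal_bottle in the frame of tray_yellow between 0.007 and 0.037 m and z of teal_bottle in the frame of tray_yellow between 0.001 and 0.0085 m and (x of timer in the frame of tray_yellow between 0.038 and 0.068 m or x of timer in the frame of tray_yellow between -0.068 and -0.038 m) and y of timer in the frame of tray_yellow between 0.007 and 0.037 m and z of timer in the frame of tray_yellow between 0.001 and 0.0085 m and x of pink_clip in the frame of tray_white between -0.015 and 0.015 m and y of pink_clip in the frame of tray_white between -0.059 and -0.035 m and z of pink_clip in the frame of tray_white between 0.006 and 0.012 m and angle between the y axis of pink_clip and the x axis of tray_white, either way round below 0.26 rad and angle between pink_clip's own z axis and vertical below 0.1 rad and distance of each of white_bottle, beaker from where it was at the start of the episode below 0.02 m); the robot touches nothing.
It fails at once if a bystander (white bottle, beaker) is displaced or knocked over (distance of any of white_bottle, beaker from where it was at the start of the episode above 0.02 m or angle between any of white_bottle, beaker's own z axis and vertical above 0.3 rad).
It also fails if it takes over 115 s, if anything falls off the work surface, if the arm or the gripper's body presses on something with over 40 N, if the wrist force passes 120 N, or if a joint passes its speed limit or range.

## Working session

There is one attempt and no reset: what is moved stays moved. The work goes in short steps, Python scripts to look and compute and a shell command to move; the robot and the scene stay as the last step left them, time stands still between calls to the robot, and variables do not carry over. Pictures are saved under pics/ and viewed, at most 17 in all, crops included, and the job is handed in when it is done.

```bash
mkdir -p pics
cat > h.py <<'E'
import numpy as np, cv2
from cell import r
def cam(n):
    p=r.camera_params(n); K=np.array([[p['fx'],0,p['cx']],[0,p['fy'],p['cy']],[0,0,1]],float); d=np.array(p['distortion'],float)
    if n=='wrist':
        o=r.get_obs(); T=np.array(p['tool_from_camera'],float); R=np.array(o['tool_rot'])
        return K,d,R@T[:3,:3],R@T[:3,3]+np.array(o['tool_pos'])
    return K,d,np.array(p['attitude'],float),np.array(p['position'],float)
def ray(c,px,z):
    K,d,R,t=c
    u=cv2.undistortPoints(np.array([[px]],float),K,d)[0,0]
    v=R@np.array([u[0],u[1],1]); return t+v*(z-t[2])/v[2]
def proj(c,P):
    K,d,R,t=c
    q=(np.atleast_2d(P)-t)@R
    return cv2.projectPoints(q,np.zeros(3),np.zeros(3),K,d)[0][:,0]
def snap(n,f=None):
    c=cam(n); im=r.snapshot(n)
    if f: cv2.imwrite('pics/'+f,im[:,:,::-1])
    return c,im
E
python3 - <<'E'
from h import *
o=r.get_obs();print(o)
for n in('top','side','wrist'): snap(n,n+'0.png'); print(n,r.camera_params(n))
E
```

```text
{'time_s': 0.0, 'joint_positions': array([-7.44855072e+01,  2.42852677e+01,  9.34331070e+01,  3.41612566e-04,
        6.23702889e+01, -1.08596661e+00]), 'dq': array([-0.05157944,  0.11086712,  0.01821933,  0.03029627, -0.08321609,
        0.07108096]), 'effort': array([-2.64993170e-03, -5.57392931e+01, -2.81747782e+01, -1.47467977e-04,
        7.30446671e-03,  1.19909126e-05]), 'tool_pos': array([ 178.47299906, -598.42672741,  247.52505977]), 'tool_rot': array([[ 9.58321082e-01,  2.85693082e-01, -4.08831311e-04],
       [ 2.85693372e-01, -9.58319920e-01,  1.49249978e-03],
       [ 3.46056738e-05, -1.54709440e-03, -9.99998803e-01]]), 'contact_force': array([-0.3345816 , -0.35750221,  0.22823034]), 'moment': array([0.03174189, 0.02882275, 0.01174254]), 'grasp_force': 0.0, 'opening': 85.46680889708882}
top {'fx': 515.2392424739807, 'fy': 515.2392424739807, 'cx': 318.69274885118386, 'cy': 191.04750492382294, 'distortion': array([-0.01054298,  0.        ,  0.        ,  0.        ,  0.        ]), 'position': array([  37.190163  ,  -62.4496873 , 1345.47230426]), 'attitude': array([[-0.23998
[... 403 characters left out ...]
': array([[-0.96680408, -0.2102881 ,  0.14515091],
       [-0.2555086 ,  0.79055059, -0.5565475 ],
       [ 0.00228618, -0.5751597 , -0.81803795]])}
wrist {'fx': 296.4076859745277, 'fy': 296.4076859745277, 'cx': 317.8549518401759, 'cy': 197.4238867939539, 'distortion': array([0.01627015, 0.        , 0.        , 0.        , 0.        ]), 'tool_from_camera': array([[-2.92816995e-04, -9.49193416e-01, -3.14693142e-01,
         8.13373790e+01],
       [ 9.99999898e-01, -3.86426199e-04,  2.35074201e-04,
         2.16548381e-01],
       [-3.44736559e-04, -3.14693041e-01,  9.49193432e-01,
        -1.26102683e+02],
       [ 0.00000000e+00,  0.00000000e+00,  0.00000000e+00,
         1.00000000e+00]])}
```

View pics/top0.png

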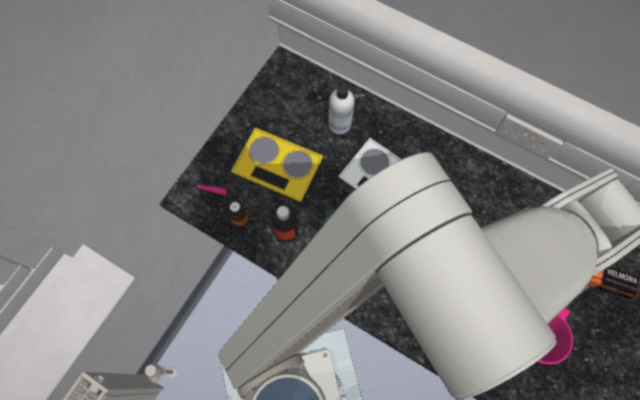

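View pics/side0.png

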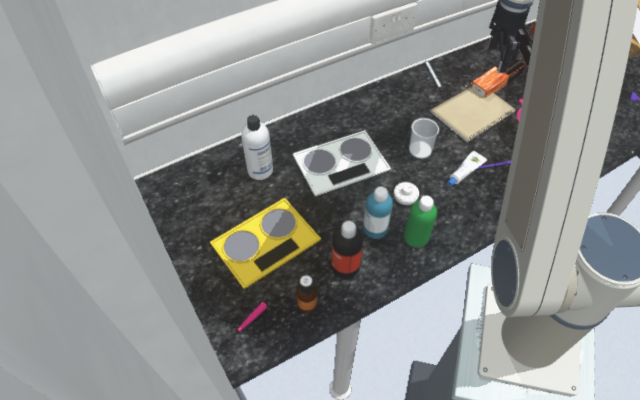

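The side view shows these candidates:
- Yellow tray (265,242) and white tray (341,162).
- Teal bottle (378,212), with the green look-alike at (421,222).
- Red bottle (347,248), amber bottle (307,293) and clip (252,318). Other pink things are at the right edge.
- Timer (406,193), white bottle (257,150) and beaker (423,138).

The black and orange thing in the top view at (620,280) is far away.

Next I'll check with a close crop.

Run:
```python
from h import *
c,im=snap('side')
cv2.imwrite('pics/crop1.png',cv2.resize(im[120:345,200:460,::-1],(780,588) if 0 else None,fx=3,fy=2.6,interpolation=cv2.INTER_CUBIC) if 0 else cv2.resize(im[140:340,200:460,::-1],None,fx=3,fy=3,interpolation=cv2.INTER_CUBIC))
for n in ['tray_white','tray_yellow','amber_bottle','red_bottle','teal_bottle','timer','pink_clip','white_bottle','beaker']:
    for q in r.regions_of('side',n)[:3]:
        ys,xs=np.nonzero(q['mask']); print(n,round(q['score'],2),np.round(q['extent'],1),len(xs),end=' ')
        (cx,cy),wh,a=cv2.minAreaRect(np.stack([xs,ys],1).astype(np.float32))
        if 'tray' in n or n in('timer','pink_clip'): print(np.round(ray(c,(xs.mean(),ys.mean()),7 if n!='timer' else 18)),end='')
        print()
```

```text
tray_white 0.95 [340.9 165.4  97.7  66. ] 3651 [ 514. -367.    7.]
tray_yellow 0.82 [266.4 245.3 107.5  88.4] 5140 [629. -83.   7.]
amber_bottle 0.88 [305.6 294.4  23.7  30.7] 618 
red_bottle 0.96 [351.5 250.8  27.6  55.1] 1439 
teal_bottle 0.93 [420.4 222.8  37.2  52.7] 1239 
teal_bottle 0.55 [378.9 210.8  30.4  50.3] 1155 
timer 0.75 [405.4 194.7  30.4  23.5] 490 [ 332. -302.   18.]
pink_clip 0.45 [425.1 138.1  30.2  44.6] 870 [ 316. -513.    7.]
white_bottle 0.81 [257.8 148.2  34.1  66.4] 1522 
beaker 0.71 [424.3 139.2  31.4  41.3] 888
```

View pics/crop1.png

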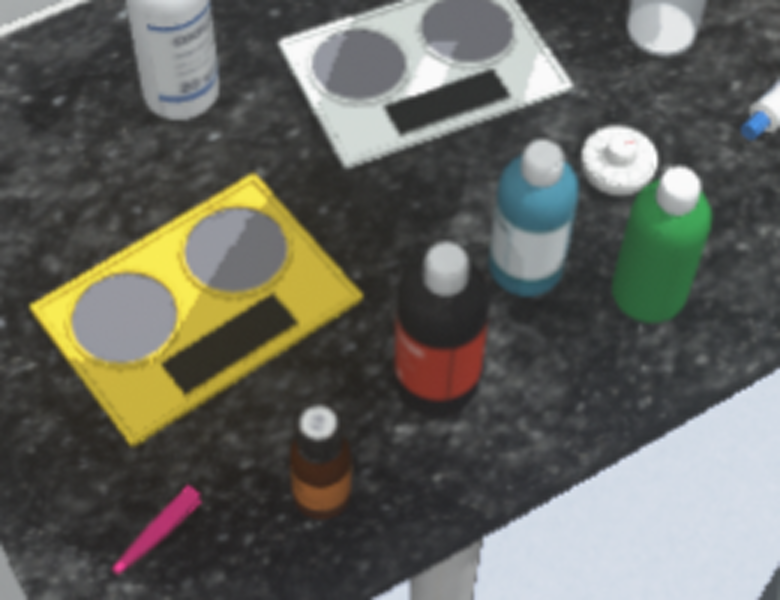

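The crop confirms the choices: amber bottle with cap top at crop (319,420), red cap (447,255), teal cap (543,155) with the green one beside it at (680,185), timer knob (624,146), and clip ends (195,493) and (118,570). I'll convert these to world positions.

Run:
```python
from h import *
c=cam('side')
def P(x,y,z): return ray(c,(200+x/3-.33,140+y/3-.33),z)
for n,v in dict(amber=(319,420,117),red=(447,253,172),teal=(543,155,150),green=(680,185,150),timer=(624,146,35),c1=(195,493,8),c2=(118,570,8),beaker_bot=(663,38,0)).items(): print(n,np.round(P(*v)))
for n,pk,bed in(('white',[(358,65),(467,30)],(447,102)),('yellow',[(124,317),(237,249)],(230,343))):
    A=np.array([P(*p,9) for p in pk]);B=P(*bed,9);m=A.mean(0);d=A[1]-A[0]
    print(n,np.round(A[:,:2]),np.round(B[:2]),'sep',np.linalg.norm(d[:2]),'bed',np.linalg.norm((m-B)[:2]),'ang line',np.degrees(np.arctan2(d[1],d[0])),'ydir',np.degrees(np.arctan2(*(m-B)[1::-1])))
print('wb',ray(c,(254,119),190),'wb base', ray(c,(260,170),0),'beaker top',ray(c,(424,127),88))
K,dd,R,t=cam('wrist');print('wrist cam',t)
```

```text
amber [491.  40. 117.]
red [433. -76. 172.]
teal [ 387. -191.  150.]
green [ 287. -190.  150.]
timer [ 329. -306.   35.]
c1 [579.  67.   8.]
c2 [614. 138.   8.]
beaker_bot [ 314. -465.    0.]
white [[ 569. -355.]
 [ 486. -419.]] [ 484. -334.] sep 105.47892926988501 bed 68.00203222173131 ang line -142.20327900038433 ydir -50.941397342284965
yellow [[ 679.  -60.]
 [ 613. -143.]] [592. -59.] sep 106.6921762886935 bed 68.66271035054912 ang line -128.44189397096957 ydir -38.22983282133952
wb [ 708.24194559 -292.04227215  190.        ] wb base [ 712.50679054 -294.04671863    0.        ] beaker top [ 320.21729435 -472.73567429   88.        ]
wrist cam [ 256.62104174 -575.87752686  374.44773241]
```

Run:
```python
from h import *
c=cam('top')
for p in [(163,205),(280,45),(220,255)]: print(np.round(ray(c,p,0)))
c=cam('side')
for p in [(235,384),(143,180)]: print(np.round(ray(c,p,0)))
for q in [(p,z) for p in [(210,188),(236,205),(284,212),(341,92)] for z in [8,117,172,190]]: print(q,np.round(ray(cam('top'),*q)))
```

```text
[586. 240.   0.]
[1024. -187.    0.]
[410. 111.   0.]
[585. 249.   0.]
[1001. -184.    0.]
((210, 188), 8) [601. 104.   8.]
((210, 188), 117) [555.  91. 117.]
((210, 188), 172) [532.  84. 172.]
((210, 188), 190) [524.  81. 190.]
((236, 205), 8) [535.  43.   8.]
((236, 205), 117) [494.  35. 117.]
((236, 205), 172) [474.  30. 172.]
((236, 205), 190) [467.  29. 190.]
((284, 212), 8) [484. -80.   8.]
((284, 212), 117) [447. -79. 117.]
((284, 212), 172) [429. -78. 172.]
((284, 212), 190) [423. -78. 190.]
((341, 92), 8) [ 811. -327.    8.]
((341, 92), 117) [ 748. -306.  117.]
((341, 92), 172) [ 716. -295.  172.]
((341, 92), 190) [ 706. -291.  190.]
```

View pics/wrist0.png

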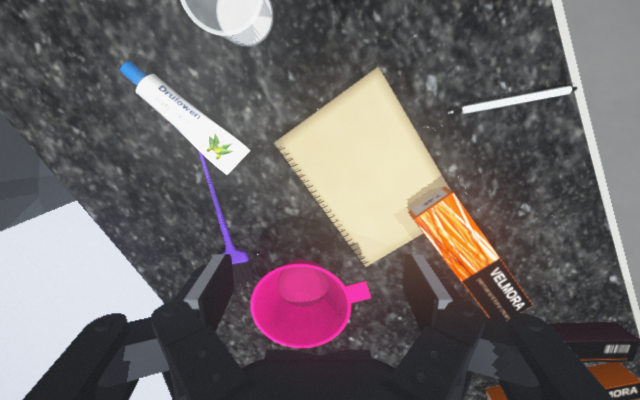

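The wrist view shows only unrelated things: a pink funnel, a notebook and boxes. The counter's left edge appears to border a tall wall about 90 mm from the clip, so I'll approach the clip with the camera mostly along the wall.

```bash
cat > d.py <<'E'
# python3 d.py x y z yaw : remaining turn and shift (tool axes after the turn), mm
import sys; from h import *
x,y,z,a=map(float,sys.argv[1:]); o=r.get_obs(); R=np.array(o['tool_rot'])
yaw=np.degrees(np.arctan2(R[1,0],R[0,0])); c,s=np.cos(np.radians(a)),np.sin(np.radians(a))
d=np.array([x,y,z])-o['tool_pos']
print('turn %.1f shift %.1f %.1f %.1f'%((yaw-a+180)%360-180,c*d[0]+s*d[1],s*d[0]-c*d[1],-d[2]),'t',o['time_s'],np.round(o['tool_pos']),'open %.0f'%o['opening'])
E
python3 -m jog '0 0 0 -10.7;0 0 0 -10.7;0 0 0 -10.7;0 0 0 -10.7;0 0 0 -10.7' 0.35
python3 d.py 588 88 200 70
```

```text
time_s: 1.27
tool_pos: [178.6, -598.9, 248.4]
tool_rot: [[0.334, 0.942, -0.0], [0.942, -0.334, -0.0], [-0.0, -0.0, -1.0]]
contact_force: [-0.2, -0.8, 0.7]
opening: 55.3
grasp_force: 0.0
turn 0.5 shift 785.5 149.8 48.4 t 1.275 [ 179. -599.  248.] open 55
```

```bash
python3 -m jog '0.058 0.012 0 0;0.058 0.012 0 0;0.058 0.012 0 0;0.058 0.012 0 0;0.058 0.012 0 0' >/dev/null
python3 -m jog '0.058 0.012 0 0;0.058 0.012 0 0;0.058 0.012 0 0;0.058 0.012 0 0;0.058 0.012 0 0'>/dev/null
python3 -m jog '0.058 0.012 0 0;0.030 0.012 0 0;0 0 0 0'
python3 - <<'E'
from h import *
c,im=snap('wrist','w1.png')
for q in r.regions_of('wrist','pink_clip')[:2]:
    ys,xs=np.nonzero(q['mask']); W=np.array([ray(c,p,7)[:2] for p in zip(xs[::5],ys[::5])])
    m=W.mean(0);u,s,v=np.linalg.svd(W-m); t=(W-m)@v[0]; w=(W-m)@v[1]
    print(q['score'],np.round(q['extent']),m,'mid',m+v[0]*(t.max()+t.min())/2,'ang',np.degrees(np.arctan2(v[0][1],v[0][0])),np.ptp(t),np.ptp(w))
E
python3 d.py 588 88 200 70
```

```text
time_s: 2.9
tool_pos: [542.6, -18.1, 248.4]
tool_rot: [[0.337, 0.941, 0.001], [0.941, -0.337, 0.0], [0.0, 0.001, -1.0]]
contact_force: [-0.2, 0.3, -0.3]
opening: 55.5
grasp_force: 0.0
0.98 [326.  50.  14.  80.] [596.13750389  98.1558533 ] mid [597.4174486  100.81512779] ang -115.70213985131512 80.2221143891066 12.833826825116144
turn 0.1 shift 117.5 7.4 48.1 t 3.0 [541. -20. 248.] open 56
```

View pics/w1.png

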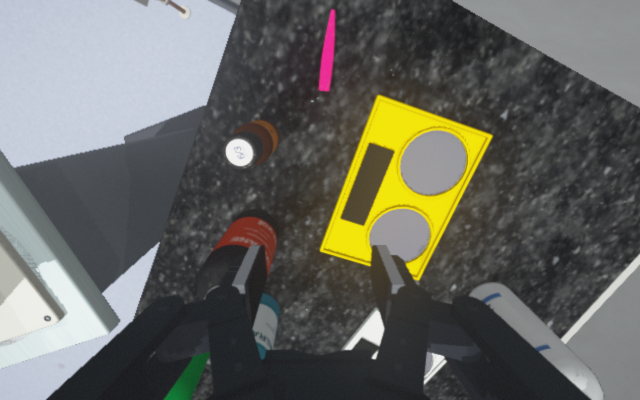

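The wrist view shows the clip at (326,50), amber bottle at (250,147) and yellow tray at (405,185). The clip measures 80 x 13 mm, matching the description.

```bash
python3 -m jog '0 0 0.04 4;0 0 0.04 0' >/dev/null; python3 d.py 592 90 60 66
```

```text
turn -0.0 shift 122.3 1.5 108.1 t 3.25 [541. -21. 168.] open 55
```

```bash
python3 -m jog '0.04 0.0005 0 0;0.04 0.0005 0 0;0.042 0.0005 0.02 0;0 0 0.04 0;0 0 0.03 0'; python3 d.py 592 90 20 66
```

```text
time_s: 3.88
tool_pos: [591.3, 90.2, 77.2]
tool_rot: [[0.406, 0.914, -0.001], [0.914, -0.406, -0.0], [-0.001, -0.001, -1.0]]
contact_force: [-0.7, 0.3, -0.9]
opening: 55.2
grasp_force: 0.0
turn 0.1 shift 0.1 0.7 57.2 t 3.875 [591.  90.  77.] open 55
```

```bash
python3 -m jog '0 0 0.04 0;0 0 0.018 0;0 0 0 0' >/dev/null; python3 -m jog '0 0 0 0;0 0 0 0;0 0 0 0;0 0 0 0;0 0 0 0' 1 25
```

```text
time_s: 4.88
tool_pos: [593.0, 91.2, 21.7]
tool_rot: [[0.405, 0.914, 0.002], [0.914, -0.405, 0.0], [0.001, 0.002, -1.0]]
contact_force: [-1.1, -0.5, 7.4]
opening: 11.1
grasp_force: 25.5
```

```bash
python3 -m jog '0 0 -0.03 0;0 0 -0.06 0;0 0 -0.06 0;0 0 -0.06 0;0 0 -0.02 9.2'; python3 -m jog '0 0 0 9.2;0 0 0 9.1' >/dev/null;  python3 d.py 476 -340 250 38.5
```

```text
time_s: 5.5
tool_pos: [593.9, 91.5, 255.5]
tool_rot: [[0.549, 0.836, 0.008], [0.836, -0.549, 0.001], [0.005, 0.006, -1.0]]
contact_force: [0.1, 0.1, -1.1]
opening: 10.7
grasp_force: 24.7
turn -0.2 shift -359.4 265.2 1.5 t 5.75 [592.  91. 251.] open 11
```

```bash
python3 -m jog '-0.044 0.0265 0 0;-0.044 0.0265 0 0;-0.044 0.0265 0 0;-0.044 0.0265 0 0;-0.044 0.0265 0 0' >/dev/null; python3 -m jog '-0.044 0.0265 0 0;-0.044 0.0265 0 0;-0.044 0.0265 0 0;-0.044 0.0265 0 0;-0.044 0.0265 0 0' >/dev/null; python3 -m jog '0 0 0 0;0 0 0 0'
python3 - <<'E'
from h import *
c,im=snap('wrist','w2.png')
for q in r.regions_of('wrist','tray_white')[:1]:
    ys,xs=np.nonzero(q['mask']); 
    W=np.array([ray(c,p,9)[:2] for p in zip(xs[::7],ys[::7])],np.float32)
    print(q['score'],np.round(q['extent']),cv2.minAreaRect(W))
E
python3 d.py 476 -340 32 38.5
```

```text
time_s: 7.25
tool_pos: [413.4, -390.2, 250.4]
tool_rot: [[0.782, 0.623, 0.0], [0.623, -0.782, 0.0], [0.0, -0.0, -1.0]]
contact_force: [0.3, -0.3, -0.7]
opening: 10.6
grasp_force: 24.7
0.85 [365.  93. 143. 186.] ((507.73797607421875, -380.7188415527344), (201.8186492919922, 152.0775909423828), 38.40217971801758)
turn 0.2 shift 79.4 -0.1 218.4 t 7.35 [ 414. -389.  250.] open 11
```

View pics/w2.png

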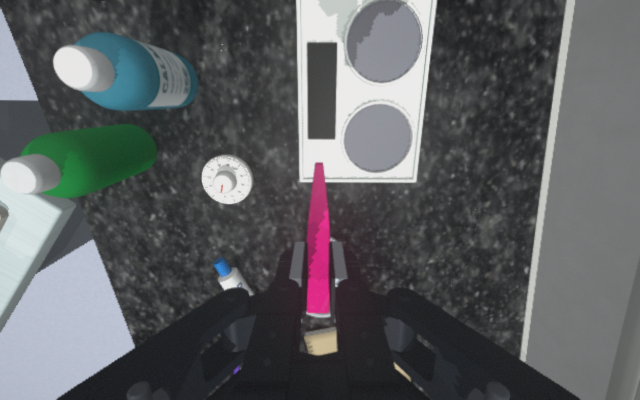

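The wrist view shows the clip held straight along tool x. The bed centre is at (322,91), the pockets at (383,39) and (378,137), and the timer knob at (227,183).

Run:
```python
from h import *
c=cam('wrist')
for p,z in [((322,91),9),((383,39),7),((378,137),7),((227,183),35),((229,180),18),((72,70),150)]: print(np.round(ray(c,p,z),1))
```

```text
[ 487.5 -337.3    9. ]
[ 571.9 -356.3    7. ]
[ 489.1 -424.4    7. ]
[ 335.6 -313.8   35. ]
[ 333.4 -312.4   18. ]
[ 385.  -193.9  150. ]
```

```bash
python3 -m jog '0.04 0.0015 0.04 0;0.0395 0.0015 0.04 0;0 0 0.06 0;0 0 0.05 0;0 0 0.018 0' >/dev/null; python3 -m jog '0 0 0.008 0;0 0 0 0'; python3 d.py 478 -342 32 38.5
```

```text
time_s: 8.22
tool_pos: [478.4, -343.6, 35.4]
tool_rot: [[0.781, 0.624, 0.001], [0.624, -0.781, -0.001], [0.0, 0.002, -1.0]]
contact_force: [-0.2, 0.4, -0.2]
opening: 10.6
grasp_force: 24.7
turn 0.1 shift 0.7 -1.5 3.4 t 8.225 [ 478. -344.   35.] open 11
```

```bash
python3 -m jog '0 -0.001 0.003 0;0 0 0.001 0;0 0 0 0'; python3 -m jog '0 0 0 0;0 0 0 0;0 0 0 0' 0.6 >/dev/null; python3 -m jog '0 0 -0.02 0;0 0 -0.05 0;0 0 -0.06 0;-0.05 0 -0.06 0;-0.05 0 -0.03 0'
python3 - <<'E'
from h import *
c,im=snap('wrist','w3.png')
for q in r.regions_of('wrist','pink_clip')[:1]:
    ys,xs=np.nonzero(q['mask']); W=np.array([ray(c,p,16)[:2] for p in zip(xs[::5],ys[::5])],np.float32)
    print(q['score'],np.round(q['extent']),cv2.minAreaRect(W))
E
```

```text
time_s: 8.6
tool_pos: [477.2, -342.7, 30.8]
tool_rot: [[0.782, 0.624, 0.001], [0.624, -0.782, -0.0], [0.0, 0.001, -1.0]]
contact_force: [-1.7, -1.7, -0.7]
opening: 11.2
grasp_force: 24.7
time_s: 9.6
tool_pos: [407.1, -399.4, 242.7]
tool_rot: [[0.78, 0.626, 0.004], [0.626, -0.78, -0.004], [0.001, 0.005, -1.0]]
contact_force: [0.6, -1.4, 0.1]
opening: 34.4
grasp_force: 0.0
0.89 [316.  77.  11.  82.] ((486.1344299316406, -335.7154235839844), (81.76569366455078, 11.43214225769043), 38.28495788574219)
```

View pics/w3.png

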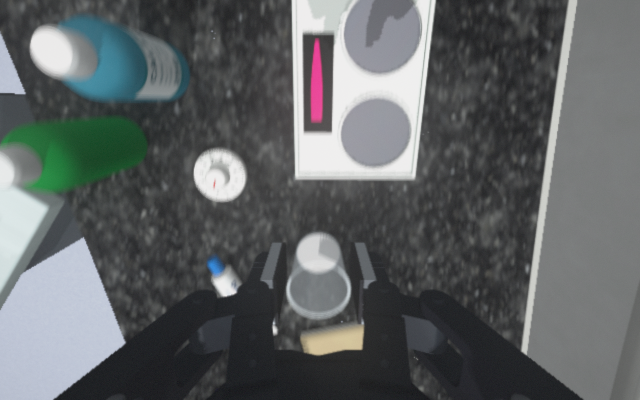

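The clip lies at (316,80) in the middle of the bed, and the measured centre matches the bed's. Next is the teal bottle.

```bash
python3 d.py 386 -192 230 38.5
```

```text
turn -0.1 shift 115.7 -176.5 13.8 t 9.7 [ 405. -402.  244.] open 34
```

```bash
python3 -m jog '0.029 -0.044 0 0;0.029 -0.044 0 0;0.029 -0.044 0 0;0.029 -0.044 0 0;0 0 0 0' 0.35; python3 d.py 386 -192 151 38.5
```

```text
time_s: 10.32
tool_pos: [386.5, -185.4, 238.6]
tool_rot: [[0.779, 0.627, -0.001], [0.627, -0.779, 0.001], [0.0, -0.001, -1.0]]
contact_force: [-0.6, -0.7, -0.1]
opening: 55.5
grasp_force: 0.0
turn 0.3 shift -4.5 4.8 87.6 t 10.325 [ 387. -185.  239.] open 56
```

```bash
python3 -m jog '-0.003 0.003 0.03 0;0 0 0.04 0;0 0 0 0';  python3 d.py 386 -192 151 38.5
```

```text
time_s: 10.7
tool_pos: [385.7, -192.5, 166.7]
tool_rot: [[0.782, 0.624, -0.005], [0.624, -0.782, 0.002], [-0.002, -0.005, -1.0]]
contact_force: [-0.0, 0.6, 1.2]
opening: 55.8
grasp_force: 0.0
turn 0.1 shift 0.6 -0.2 15.7 t 10.7 [ 386. -192.  167.] open 56
```

```bash
python3 -m jog '0 0 0.0155 0;0 0 0 0'; python3 -m jog '0 0 0 0;0 0 0 0;0 0 0 0;0 0 0 0' 1 60;python3 -m jog '0 0 -0.01 0;0 0 -0.03 0;0 0 -0.04 0;0 0 -0.04 0;0 0 0 0'; python3 d.py 613 -143 290 38.5
```

```text
time_s: 10.95
tool_pos: [387.3, -193.3, 153.5]
tool_rot: [[0.782, 0.624, -0.0], [0.624, -0.782, 0.0], [-0.0, -0.0, -1.0]]
contact_force: [-0.5, 0.1, -0.2]
opening: 55.5
grasp_force: 0.0
time_s: 11.45
tool_pos: [387.9, -193.4, 154.3]
tool_rot: [[0.782, 0.624, 0.002], [0.624, -0.782, -0.001], [0.001, 0.002, -1.0]]
contact_force: [-1.4, 1.0, 7.7]
opening: 28.4
grasp_force: 58.5
time_s: 12.08
tool_pos: [388.6, -193.7, 276.2]
tool_rot: [[0.781, 0.624, 0.006], [0.624, -0.781, -0.003], [0.003, 0.006, -1.0]]
contact_force: [0.2, -1.4, -3.9]
opening: 28.3
grasp_force: 59.9
turn 0.1 shift 207.2 100.0 -13.8 t 12.075 [ 389. -194.  276.] open 28
```

```bash
python3 -m jog '0.036 0.033 -0.005 0;0.036 0.033 -0.005 0;0.036 0.033 -0.005 0;0 0 0 0;0 0 0 0'
python3 - <<'E'
from h import *
c,im=snap('wrist','w4.png')
for q in r.regions_of('wrist','tray_yellow')[:1]:
    ys,xs=np.nonzero(q['mask']); 
    W=np.array([ray(c,p,9)[:2] for p in zip(xs[::7],ys[::7])],np.float32)
    print(q['score'],np.round(q['extent']),cv2.minAreaRect(W))
E
python3 d.py 613 -143 290 38.5
```

```text
time_s: 12.7
tool_pos: [531.8, -202.3, 286.1]
tool_rot: [[0.781, 0.624, -0.004], [0.624, -0.781, 0.001], [-0.002, -0.003, -1.0]]
contact_force: [-0.3, -0.0, -3.4]
opening: 28.1
grasp_force: 60.3
0.79 [298.  71. 152. 142.] ((616.1534423828125, -110.31195068359375), (169.0790252685547, 150.10693359375), 51.27628707885742)
turn 0.1 shift 100.8 4.0 -3.1 t 12.8 [ 532. -203.  287.] open 28
```

View pics/w4.png

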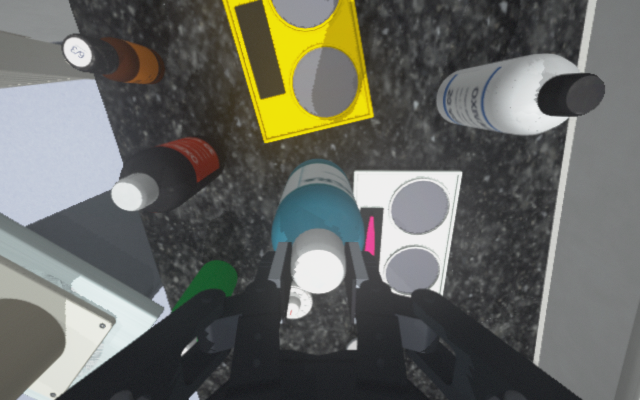

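The bottle is held. The near yellow pocket is at (326,82), and the white bottle at (515,95) is well clear. I'll check the bottle's verticality and the pocket position.

```bash
python3 - <<'E'
from h import *
c=cam('wrist'); print(ray(c,(326,82),7))
o=r.get_obs()['tool_pos']
for h in (0,80,130): print(proj(c,o-[0,0,154-h]))
for p,z in [((76,50),117),((133,191),172)]: print(ray(c,p,z))
E
python3 d.py 614 -144 200 38.5
```

```text
[ 617.16588776 -147.46588047    7.        ]
[[317.74856569 185.94200764]]
[[317.50706346 216.68618901]]
[[317.24507093 250.02897585]]
[491.97222578  41.84990094 117.        ]
[439.50909432 -76.20297842 172.        ]
turn 0.1 shift 100.9 5.4 86.9 t 12.8 [ 532. -203.  287.] open 28
```

```bash
python3 -m jog '0.034 0.003 0 0;0.034 0.003 0 0;0.033 0.002 0.02 0;0 0 0.05 0;0 0 0.04 0' >/dev/null; python3 -m jog '0 0 0.008 0;0 0 0 0;0 0 0 0'; python3 d.py 615.5 -146 160 38.5
```

```text
time_s: 13.8
tool_pos: [618.2, -146.6, 172.0]
tool_rot: [[0.782, 0.624, 0.003], [0.624, -0.782, -0.001], [0.002, 0.003, -1.0]]
contact_force: [-0.4, -0.4, -3.5]
opening: 28.0
grasp_force: 60.3
turn 0.1 shift -1.8 -2.2 12.0 t 13.8 [ 618. -147.  172.] open 28
```

```bash
python3 -m jog '-0.001 -0.001 0.007 0;0 0 0.0045 0;0 0 0 0;0 0 0 0'; python3 d.py 615.5 -146 160 38.5
```

```text
time_s: 14.3
tool_pos: [616.3, -146.1, 159.5]
tool_rot: [[0.781, 0.624, 0.002], [0.624, -0.781, -0.0], [0.001, 0.001, -1.0]]
contact_force: [-1.0, 1.0, 5.4]
opening: 28.3
grasp_force: 61.2
turn 0.1 shift -0.6 -0.5 -0.5 t 14.3 [ 616. -146.  159.] open 28
```

```bash
python3 -m jog '0 0 0 0;0 0 0 0;0 0 0 0' 0.4 >/dev/null; python3 -m jog '0 0 -0.03 0;0 0 -0.05 0;-0.05 0 -0.04 0;-0.05 0 0 0;0 0 0 0'
python3 - <<'E'
from h import *
snap('wrist','w5.png')
E
python3 d.py 332.5 -310.5 150 38.5
```

```text
time_s: 15.3
tool_pos: [536.4, -209.1, 278.0]
tool_rot: [[0.783, 0.622, 0.0], [0.622, -0.783, -0.0], [-0.0, 0.0, -1.0]]
contact_force: [0.7, -0.4, -0.5]
opening: 50.9
grasp_force: 0.0
turn -0.0 shift -224.2 -47.8 127.8 t 15.35 [ 538. -208.  278.] open 51
```

View pics/w5.png

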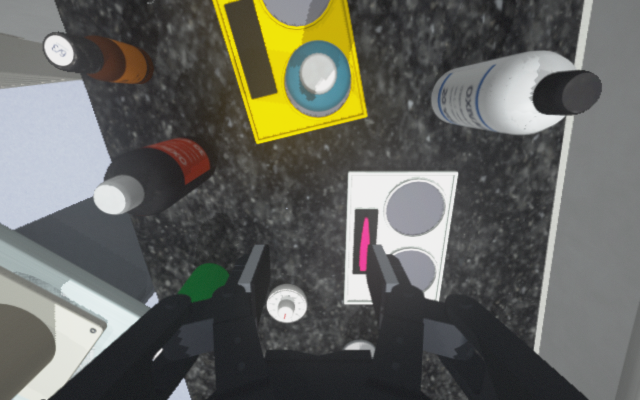

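The teal bottle stands upright in its pocket at (318,75). Next is the timer.

```bash
python3 -m jog '-0.05 -0.012 0.01 0;-0.05 -0.012 0.02 0;-0.05 -0.012 0.03 0;-0.05 -0.012 0.03 0;-0.024 0 0.03 0' 0.4 >/dev/null;  python3 -m jog '0 0 0 0;0 0 0 0'; python3 d.py 332.5 -310.5 39 38.5
python3 - <<'E'
from h import *
c=cam('side');im=snap('side')[1]; print([np.round(q['extent']) for q in r.find_in('side','timer')[:2]])
c,im=snap('wrist'); print([(q['score'],np.round(q['extent']), np.round(ray(c,q['extent'][:2],18))) for q in r.find_in('wrist','timer')[:2]])
E
```

```text
time_s: 16.23
tool_pos: [334.9, -310.0, 157.8]
tool_rot: [[0.781, 0.624, 0.001], [0.624, -0.781, -0.0], [0.0, 0.001, -1.0]]
contact_force: [0.2, 0.7, 0.4]
opening: 51.2
grasp_force: 0.0
turn 0.1 shift -2.2 -1.1 118.8 t 16.225 [ 335. -310.  158.] open 51
[array([405., 192.,  28.,  20.]), array([350., 249.,  34.,  58.])]
[(0.87, array([312., 191.,  70.,  70.]), array([ 332., -307.,   18.]))]
```

```bash
python3 -m jog '-0.001 -0.003 0.05 0;0 0 0.05 0;0 0 0.017 0;0 0 0 0'; python3 -m jog '0 0 0 0;0 0 0 0;0 0 0 0;0 0 0 0' 1 40;python3 -m jog '0 0 -0.01 0;0 0 -0.05 0;0 0 -0.06 0;0 0 -0.06 0;0 0 -0.03 0'; python3 d.py 681 -64 250 38.5
```

```text
time_s: 16.92
tool_pos: [330.9, -307.5, 39.7]
tool_rot: [[0.781, 0.625, -0.001], [0.625, -0.781, 0.001], [-0.0, -0.002, -1.0]]
contact_force: [1.0, 0.1, 0.5]
opening: 51.0
grasp_force: 0.0
time_s: 17.42
tool_pos: [331.8, -308.7, 41.7]
tool_rot: [[0.782, 0.624, 0.002], [0.624, -0.781, -0.002], [0.001, 0.003, -1.0]]
contact_force: [1.4, 2.0, 7.4]
opening: 24.8
grasp_force: 39.4
time_s: 18.05
tool_pos: [331.4, -308.8, 254.6]
tool_rot: [[0.782, 0.624, 0.004], [0.624, -0.782, -0.004], [0.001, 0.006, -1.0]]
contact_force: [0.6, -1.2, -1.3]
opening: 24.8
grasp_force: 39.5
turn 0.1 shift 426.0 26.0 4.6 t 18.05 [ 331. -309.  255.] open 25
```

```bash
python3 -m jog '0.052 0.004 0 0;0.052 0.004 0 0;0.052 0.004 0 0;0.052 0.005 0 0;0.052 0.005 0 0' >/dev/null;  python3 -m jog '0.052 0.004 0 0;0 0 0 0;0 0 0 0'
python3 - <<'E'
from h import *
c,im=snap('wrist'); cv2.imwrite('pics/w6.png',im[:340,100:540,::-1])
E
python3 d.py 681 -64 250 38.5
```

```text
time_s: 19.05
tool_pos: [590.1, -133.7, 250.6]
tool_rot: [[0.781, 0.624, -0.001], [0.624, -0.781, -0.0], [-0.001, -0.0, -1.0]]
contact_force: [-0.1, -0.4, -1.2]
opening: 24.6
grasp_force: 39.6
turn 0.1 shift 115.0 1.9 0.6 t 19.1 [ 590. -134.  251.] open 25
```

View pics/w6.png

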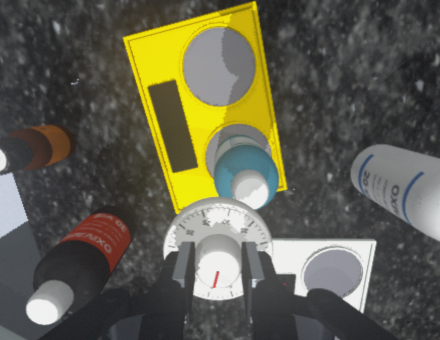

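The timer is held level. The free yellow pocket is at crop (221,66), which is pixel (321,66) in the full picture.

```bash
python3 - <<'E'
from h import *
c=cam('wrist'); print(ray(c,(321,66),7), [np.round(ray(c,(x+100,y),9)) for x,y in [(124,38),(253,3),(286,190)]], ray(c,(349,188),150))
E
python3 d.py 681 -63 47.5 38.5
```

```text
[683.48074409 -64.4691377    7.        ] [array([638.,  37.,   9.]), array([752., -53.,   9.]), array([ 621., -223.,    9.])] [ 616.41634618 -145.12319092  150.        ]
turn 0.1 shift 115.6 1.1 203.1 t 19.1 [ 590. -134.  251.] open 25
```

```bash
python3 -m jog '0.04 0.0005 0 0;0.04 0.0005 0 0;0.0355 0 0.02 0;0 0 0.06 0;0 0 0.06 0' >/dev/null;  python3 -m jog '0 0 0.04 0;0 0 0.012 0;0 0 0 0;0 0 0 0'; python3 d.py 681.5 -62.5 47 38.5
```

```text
time_s: 20.23
tool_pos: [683.2, -63.0, 60.8]
tool_rot: [[0.782, 0.624, 0.004], [0.624, -0.782, -0.0], [0.003, 0.003, -1.0]]
contact_force: [-0.2, 0.3, -0.2]
opening: 24.9
grasp_force: 39.6
turn 0.1 shift -1.0 -1.5 13.8 t 20.225 [683. -63.  61.] open 25
```

```bash
python3 -m jog '-0.0005 -0.001 0.008 0;0 0 0.0055 0;0 0 0 0;0 0 0 0'
```

```text
time_s: 20.72
tool_pos: [681.2, -61.9, 45.8]
tool_rot: [[0.781, 0.624, 0.001], [0.624, -0.781, -0.0], [0.001, 0.001, -1.0]]
contact_force: [-1.9, 0.5, 5.9]
opening: 25.0
grasp_force: 42.5
```

Seated at 5.9 N. I'll release, rise, and back off to look.

```bash
python3 -m jog '0 0 0 0;0 0 0 0;0 0 0 0' 0.4 >/dev/null; python3 -m jog '0 0 -0.02 0;0 0 -0.05 0;0 0 -0.06 0;0 0 -0.06 0;0 0 -0.03 0' ; python3 -m jog '-0.05 -0.04 0 0;-0.05 -0.04 0 0;0 0 0 0' >/dev/null;  python3 - <<'E'
from h import *
c,im=snap('wrist'); cv2.imwrite('pics/w7.png',im[:340,100:540,::-1])
print([(q['score'],np.round(q['extent']), np.round(ray(c,q['extent'][:2],23))) for q in r.find_in('wrist','timer')[:2]])
print([(q['score'],np.round(q['extent'])) for q in r.find_in('wrist','amber_bottle')[:2]])
E
python3 d.py 492 40 170 38.5
```

```text
time_s: 21.72
tool_pos: [682.2, -62.2, 271.0]
tool_rot: [[0.781, 0.624, 0.007], [0.624, -0.781, -0.001], [0.005, 0.005, -1.0]]
contact_force: [0.2, 0.5, -0.1]
opening: 51.3
grasp_force: 0.0
[(0.88, array([387.,  79.,  55.,  61.]), array([680., -60.,  23.]))]
[(0.72, array([213., 159.,  67.,  49.]))]
turn 0.1 shift 12.6 -120.4 96.6 t 22.25 [557. -62. 267.] open 51
```

View pics/w7.png

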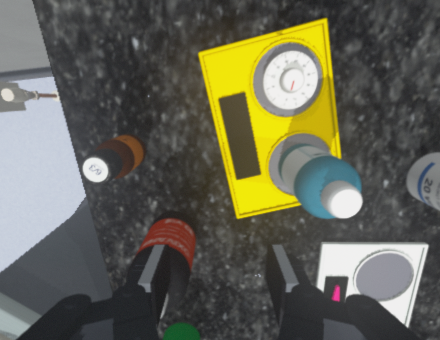

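The timer sits centred in its pocket at (290,78). The amber cap top is at crop (96,169).

```bash
python3 -c "
from h import *
print(ray(cam('wrist'),(196,169),117))"; python3 -m jog '0.005 -0.04 0.02 0;0.005 -0.04 0.03 0;0.003 -0.04 0.04 0;0 0 0 0;0 0 0 0'; python3 d.py 492 40 109 38.5
```

```text
[500.27555055  38.99064477 117.        ]
time_s: 22.88
tool_pos: [493.3, 40.1, 175.6]
tool_rot: [[0.781, 0.624, 0.002], [0.624, -0.781, -0.0], [0.002, 0.001, -1.0]]
contact_force: [-0.0, -0.3, 0.3]
opening: 51.0
grasp_force: 0.0
turn 0.1 shift -1.0 -0.7 66.6 t 22.875 [493.  40. 176.] open 51
```

```bash
python3 -m jog '0.0005 0.001 0.04 0;0 0 0.025 0;0 0 0 0'; python3 -m jog '0 0 0 0;0 0 0 0;0 0 0 0;0 0 0 0' 1 50;python3 -m jog '0 0 -0.01 0;0 0 -0.05 0;0 0 -0.06 0;0 0 -0.05 0;0 0 0 0'; python3 d.py 487 -421.5 280 38.5
```

```text
time_s: 23.25
tool_pos: [493.1, 38.8, 109.5]
tool_rot: [[0.782, 0.623, -0.001], [0.623, -0.782, -0.0], [-0.001, -0.0, -1.0]]
contact_force: [-0.7, -0.6, -0.2]
opening: 51.2
grasp_force: 0.0
time_s: 23.75
tool_pos: [493.5, 39.5, 111.3]
tool_rot: [[0.781, 0.624, 0.004], [0.624, -0.781, 0.0], [0.003, 0.002, -1.0]]
contact_force: [1.1, -0.4, 6.2]
opening: 30.7
grasp_force: 49.8
time_s: 24.38
tool_pos: [494.2, 39.7, 284.6]
tool_rot: [[0.781, 0.624, 0.009], [0.624, -0.781, 0.001], [0.007, 0.005, -1.0]]
contact_force: [0.1, -0.0, -1.0]
opening: 30.4
grasp_force: 50.1
turn 0.1 shift -292.7 356.4 4.6 t 24.375 [494.  40. 285.] open 30
```

```bash
python3 -m jog '-0.0325 0.0396 -0.02 0;-0.0325 0.0396 0 0;-0.0325 0.0396 0 0;-0.0325 0.0396 0 0;-0.0325 0.0396 0 0' >/dev/null;python3 -m jog '-0.0325 0.0396 0 0;-0.0325 0.0396 0 0;-0.0325 0.0396 0 0;-0.0325 0.0396 0.02 0;0 0 0.04 0'; python3 -m jog '0 0 0.04 0;0 0 0.04 0;0 0 0 0'>/dev/null; python3 d.py 487.5 -421.5 117 38.5
```

```text
time_s: 25.62
tool_pos: [485.7, -425.3, 239.5]
tool_rot: [[0.784, 0.621, 0.002], [0.621, -0.784, -0.003], [-0.0, 0.003, -1.0]]
contact_force: [-0.0, 1.1, -1.5]
opening: 30.7
grasp_force: 50.3
turn 0.1 shift 1.9 4.4 38.6 t 26.0 [ 483. -419.  156.] open 31
```

```bash
python3 -m jog '0.002 0.003 0.02 0;0 0 0.01 0;0 0 0 0'; python3 d.py 487.5 -421.5 116 38.5
```

```text
time_s: 26.38
tool_pos: [489.2, -422.4, 129.5]
tool_rot: [[0.781, 0.624, -0.001], [0.624, -0.781, 0.001], [-0.0, -0.001, -1.0]]
contact_force: [-1.2, -0.6, 0.1]
opening: 30.5
grasp_force: 50.2
turn 0.1 shift -0.8 -1.7 13.5 t 26.375 [ 489. -422.  130.] open 31
```

```bash
python3 -m jog '0 -0.001 0.008 0;0 0 0.005 0;0 0 0 0;0 0 0 0'; python3 d.py 487.5 -421.5 116 38.5
```

```text
time_s: 26.88
tool_pos: [488.7, -421.8, 117.0]
tool_rot: [[0.782, 0.624, 0.0], [0.624, -0.782, -0.0], [0.0, 0.0, -1.0]]
contact_force: [-0.1, 0.3, -1.8]
opening: 30.3
grasp_force: 50.1
turn 0.1 shift -0.7 -1.0 1.0 t 26.875 [ 489. -422.  117.] open 30
```

```bash
python3 -m jog '0 0 0.002 0;0 0 0 0'; python3 -m jog '0 0 0 0;0 0 0 0;0 0 0 0' 0.4 >/dev/null; python3 -m jog '0 0 -0.03 0;0 0 -0.06 0;0 0 -0.06 0;-0.04 -0.04 -0.02 0;-0.04 -0.04 0 0';python3 -m jog '0 0 0 0' >/dev/null;  python3 - <<'E'
from h import *
c,im=snap('wrist'); cv2.imwrite('pics/w8.png',im[:340,100:540,::-1])
E
python3 d.py 434 -76.5 250 38.5
```

```text
time_s: 27.12
tool_pos: [489.1, -422.1, 116.5]
tool_rot: [[0.781, 0.624, 0.001], [0.624, -0.781, -0.001], [0.0, 0.001, -1.0]]
contact_force: [-2.8, 3.4, 9.4]
opening: 30.5
grasp_force: 51.6
time_s: 28.12
tool_pos: [376.0, -409.8, 287.0]
tool_rot: [[0.781, 0.625, 0.003], [0.625, -0.781, -0.003], [0.0, 0.004, -1.0]]
contact_force: [-0.3, -0.6, -0.8]
opening: 51.4
grasp_force: 0.0
turn -0.0 shift 253.3 -223.6 35.3 t 28.3 [ 375. -409.  285.] open 51
```

View pics/w8.png

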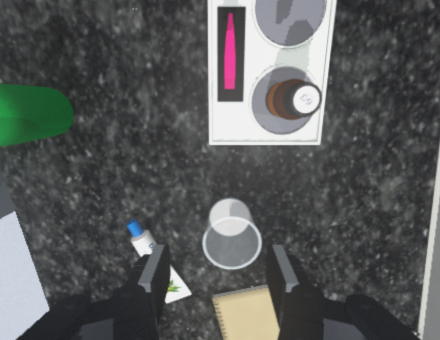

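The amber bottle stands centred in its pocket at (283,98), with the clip beside it. Next is the red bottle.

```bash
python3 -m jog '0.042 -0.037 0 0;0.042 -0.037 0 0;0.042 -0.037 0 0;0.042 -0.037 0 0;0.042 -0.037 0 0' >/dev/null;python3 -m jog '0.043 -0.038 0.03 0;0 0 0.03 0;0 0 0 0;0 0 0 0' >/dev/null; python3 d.py 434 -76.5 170 38.5
```

```text
turn 0.1 shift 0.6 -3.2 56.6 t 29.425 [436. -79. 227.] open 51
```

```bash
python3 -m jog '0 -0.002 0.03 0;0 0 0.025 0;0 0 0 0'; python3 -m jog '0 0 0 0;0 0 0 0;0 0 0 0;0 0 0 0' 1 70;python3 -m jog '0 0 -0.01 0;0 0 -0.03 0;0 0 -0.04 0;0 0 -0.04 0;0 0 0 0'; python3 d.py 571 -356 290 38.5
```

```text
time_s: 29.8
tool_pos: [433.1, -78.2, 170.8]
tool_rot: [[0.782, 0.623, -0.001], [0.623, -0.782, 0.0], [-0.001, -0.001, -1.0]]
contact_force: [0.5, 0.3, 0.6]
opening: 51.4
grasp_force: 0.0
time_s: 30.3
tool_pos: [434.4, -77.8, 172.7]
tool_rot: [[0.782, 0.624, 0.003], [0.624, -0.782, -0.0], [0.002, 0.002, -1.0]]
contact_force: [-0.8, 2.4, 6.7]
opening: 28.4
grasp_force: 68.8
time_s: 30.92
tool_pos: [435.0, -77.9, 294.3]
tool_rot: [[0.781, 0.624, 0.007], [0.624, -0.782, -0.002], [0.005, 0.006, -1.0]]
contact_force: [0.8, 0.4, -4.8]
opening: 27.9
grasp_force: 70.1
turn 0.1 shift -66.6 302.3 4.3 t 30.925 [435. -78. 294.] open 28
```

```bash
python3 -m jog '-0.011 0.045 0 0;-0.011 0.05 0 0;-0.011 0.05 0 0;-0.011 0.05 0 0;-0.011 0.05 0 0' >/dev/null;python3 -m jog '-0.0115 0.055 0 0;0 0 0.03 0;0 0 0.04 0;0 0 0.02 0;0 0 0 0' ; python3 d.py 571 -356 178 38.5
```

```text
time_s: 32.17
tool_pos: [567.2, -352.5, 198.5]
tool_rot: [[0.781, 0.624, -0.004], [0.624, -0.781, 0.003], [-0.002, -0.005, -1.0]]
contact_force: [-0.7, 0.1, -4.1]
opening: 27.9
grasp_force: 70.7
turn 0.1 shift 0.8 5.1 20.5 t 32.175 [ 567. -353.  198.] open 28
```

```bash
python3 -m jog '0 0.003 0.008 0;0 0 0 0;0 0 0 0' ; python3 d.py 571 -356 178 38.5
```

```text
time_s: 32.55
tool_pos: [570.7, -356.0, 193.9]
tool_rot: [[0.781, 0.624, 0.001], [0.624, -0.781, -0.001], [0.0, 0.001, -1.0]]
contact_force: [0.2, -0.3, -4.4]
opening: 28.2
grasp_force: 70.7
turn 0.1 shift 0.2 0.2 15.9 t 32.55 [ 571. -356.  194.] open 28
```

```bash
python3 -m jog '0 0 0.009 0;0 0 0.006 0;0 0 0 0;0 0 0 0' ; python3 d.py 571 -356 178 38.5
```

```text
time_s: 33.05
tool_pos: [570.3, -355.8, 177.8]
tool_rot: [[0.781, 0.624, 0.0], [0.624, -0.781, -0.0], [0.0, 0.0, -1.0]]
contact_force: [0.3, 0.1, -2.0]
opening: 27.8
grasp_force: 71.0
turn 0.1 shift 0.4 0.6 -0.2 t 33.05 [ 570. -356.  178.] open 28
```

Just touching down. I'll lower 1 mm more, release, and take the final look.

```bash
python3 -m jog '0 0 0.001 0;0 0 0 0'|grep contact; python3 -m jog '0 0 0 0;0 0 0 0;0 0 0 0' 0.4 >/dev/null; python3 -m jog '0 0 -0.03 0;0 0 -0.05 0;-0.03 0 -0.04 0;-0.05 -0.04 0 0;-0.05 -0.04 0 0' >/dev/null;python3 -m jog '0.0 -0.05 0 0;0 -0.05 0 0;0 0 0 0;0 0 0 0' ;  python3 - <<'E'
from h import *
c,im=snap('side'); cv2.imwrite('pics/s9.png',cv2.resize(im[80:340,190:460,::-1],None,fx=2.2,fy=2.2,interpolation=cv2.INTER_CUBIC))
snap('wrist','w9.png')
E
```

```text
contact_force: [-0.7, 0.9, 5.1]
time_s: 34.8
tool_pos: [360.2, -296.9, 297.5]
tool_rot: [[0.781, 0.624, 0.002], [0.624, -0.781, -0.001], [0.0, 0.002, -1.0]]
contact_force: [0.5, -0.1, 0.1]
opening: 51.5
grasp_force: 0.0
```

View pics/s9.png

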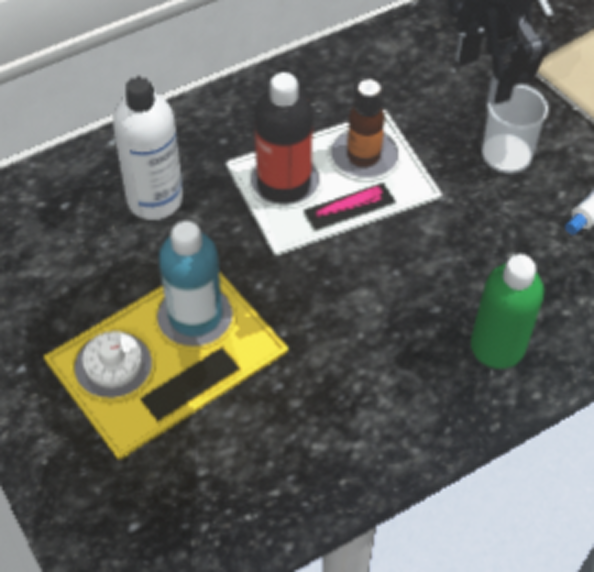

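View pics/w9.png

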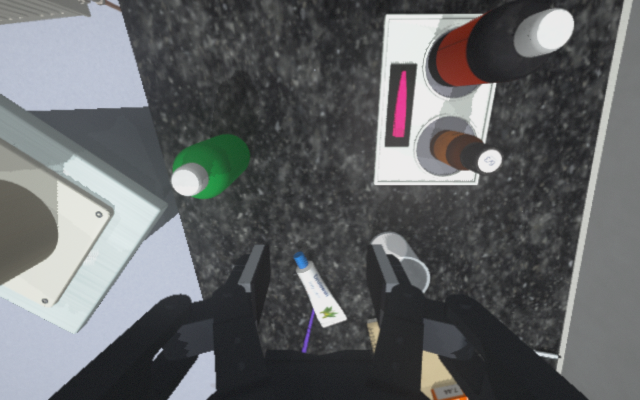

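All the items stand upright in their pockets, the clip is on its bed, and the bystanders look unmoved. One numeric check before handing in.

```bash
python3 -c "
from h import *
c=cam('side')
for n,x,y,z in [('red',285,84,177),('amber',369,89,122),('teal',186,233,155),('timer',115,343,40),('wb top',138,84,190)]: print(n,np.round(ray(c,(190+x/2.2,80+y/2.2),z)))"
```

```text
red [ 565. -346.  177.]
amber [ 485. -416.  122.]
teal [ 612. -143.  155.]
timer [675. -68.  40.]
wb top [ 712. -294.  190.]
```

Run:
```python
from h import *
c=cam('side'); im=cv2.cvtColor(cv2.imread('pics/s9.png'),1) if 0 else cv2.imread('pics/s9.png')
t=np.linspace(0,2*np.pi,60)
def circ(p,z,rad,col):
    q=(proj(c,np.stack([p[0]+rad*np.cos(t),p[1]+rad*np.sin(t),0*t+z],1))-[190,80])*2.2
    cv2.polylines(im,[np.round(q).astype(int)],True,col,1)
for p,rb,h,rc in [((569.5,-355),32.5,172,15.5),((487,-420),21.5,117,16),((614,-144),30,150,15.5),((680,-61),31.5,35,13.5)]:
    circ(p,9.5,42,(255,0,255)); circ(p,5+h,rc,(0,255,0)); circ(p,5,rb,(0,255,255))
cv2.imwrite('pics/s10.png',im[40:440,30:450])
```

```text
(no output)
```

View pics/s10.png

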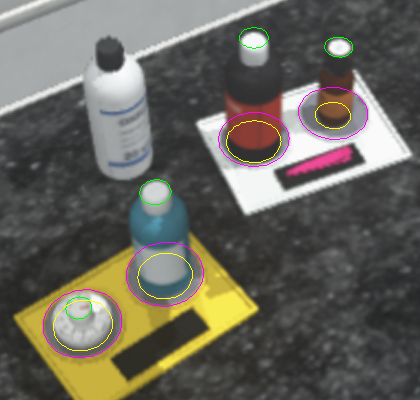

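The overlay of the modelled pockets, bases and caps agrees with the picture to within a few mm, so I'm handing in.

```bash
python3 -c "
from cell import r
print(r.sign_off())"
```

```text
the job is handed in; nothing more can be done
None
```

Both kits are made up and handed in at about 35 s of the 115 s: amber bottle, red bottle and clip in the white tray, teal bottle and timer in the yellow tray; the last pictures show all within a few mm of centre and the white bottle and beaker apparently unmoved, though the hand-in returned no verdict.

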